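# Park the steriliser lid at its half-turn vent position and hold it

## Task

Put the lid on the steam steriliser: drop its two ears through the notches in the collar, then turn it clockwise (seen from above) to the half-turn vent mark, midway between entry and lock, without going on into the catch that clicks it locked. Finish with the lid still in the gripper, held steady at that mark, and leave the other things on the counter where they are.

Things in the scene. Friction and masses are not known exactly. Their poses are not given: they have to be found in the camera images.
- lid_handle (a point): Centre of the grey bar handle of the steriliser's loose lid, which lies flat on the counter. On the lid's axis, 44 mm above its underside; x along the bar, z up. The bar is 80 mm long, 18 mm wide (y) and 32 mm high: 16 mm above and below this point, standing on the lid's disc. The two ears lie in line with the bar (+x and -x); half a turn gives the same lid. 0.14 to 0.28 kg
- lid: The same lid: origin at the centre of its underside, axes as above. White disc 122 mm across, its top 28 mm above the underside, on a grey plug 110 mm across that tapers to 100 mm at the underside. Two ears 26 mm wide stick out along +x and -x to 68 mm from the axis, 8 to 15 mm above the underside, their corners bevelled
- steriliser: Steam steriliser: white round pot 160 mm across (grey foot 168 mm), 135 mm high, open at the top, fixed to the counter; small grey panel with a button on its -x side. Origin at the centre of its underside. Its bore is 116 mm across; the collar has a lip 5 mm thick with two notches, and under it a channel 11 mm high, 146 mm across, its floor 16 mm below the top
- entry_line (a point): Centre of the collar's top face, 135 mm above the counter; z up, x to one notch, the other opposite. Each notch is 39 mm wide. With the bar along x (5 degrees to spare) the ears pass the notches and rest on the channel floor: the handle centre is then 20 mm above this point (4 mm more with the ears up against the lip). From there it turns only clockwise seen from above, to a stop at 90 degrees
- vent_line (a point): Same point; its x axis points along the half-turn vent mark, a single radial rib on the collar (another opposite), 45 degrees clockwise of the notches. The lid is at the vent position when its handle lies along this axis
- lock_line (a point): Same point; its x axis points along the lock mark, a double rib on the collar (another opposite), 90 degrees clockwise of the notches. A sprung catch meets the ears from about 65 degrees of turn and snaps behind them at the lock mark with a click
- scoop: Bystander: small orange measuring scoop, 37 mm across, 30 mm high, handle to 86 mm along its x
- tong: Bystander: stainless bottle tong lying flat, 200 mm long, 55 mm wide, 16 mm high
- bottle: Bystander: empty milky plastic bottle without its cap, upright, 60 mm across, 146 mm high
- saucer: Bystander: white ceramic saucer, 132 mm across, 18 mm high
- teat: Bystander: bottle ring with teat, 44 mm across, 40 mm high
- dome: Bystander: clear dome cap, 47 mm across, 50 mm high
- brush: Bystander: bottle brush lying flat, 260 mm long, 42 mm high
Not all that is in view belongs to the job. What is shaped like the lid but orange or purple is not meant.

How it is judged:
By the outcome, as a careful person would: the job done as asked, in the order asked, and still so for the second after the job is handed in, while the arm keeps its last pose, push and grip.
It also fails if it takes over 48 s, if anything falls off the work surface, if the arm or the gripper's body presses on something with over 40 N, if the wrist force passes 120 N, or if a joint passes its speed limit or range.

## Robot

A 7-joint arm with a two-finger parallel gripper is mounted at the origin on the work surface. World frame = base frame: x ahead of the robot, y to its left, z up, the work surface at z = 0. Lengths are in m, angles in rad, forces in N, time in s.
With the tool pointing down it reaches from about 0.35 to 0.9 m from the base axis. Payload 19.9 kg.
Tool frame: the origin (TCP) lies between the finger pads; the fingertips stand 19 mm ahead of it and the grasp point (between the pads) is the TCP; z points along the fingers, y is the direction in which the jaws open and shut (so a half turn about z gives the same grasp; the last joint's range is limited). The gripper opens to 94 mm and grips with 3 to 60 N. Pads are 16 mm wide; open, the fingers measure 119 mm over their backs; the gripper's body (75 mm by 177 mm) begins 78 mm behind the grasp point.
Start: joints at [-1.171, 0.417, -0.01, 1.614, 0.005, 1.111, -0.053], TCP at [0.267, 0.565, 0.224] pointing down, gripper open.
Joint ranges: [-2.81, 2.81], [-0.39, 2.02], [-1.27, 1.25], [0.06, 2.57], [-1.19, 4.33], [0.19, 2], [-2.82, 2.82]. Speed limits (rad/s): [1.89, 1.89, 2.39, 2.39, 3.01, 3.01, 3.01].

## Interface

Orientations are given as a 3x3 rotation matrix whose columns are the frame's x, y, z axes.
In Python, from rig import robot gives the robot as it stands. Calls block until the motion is done:
- robot.move_ptp(position, orientation): joint-space move of the TCP to a pose.
- robot.move_linear(position, velocity=0.15, frame=None, threshold=None): straight line of the TCP; frame=None keeps the orientation; velocity is the mean speed in m/s. With threshold (N) it stops when the force on the tool has changed by that much, and returns True; else False.
- robot.goto_joints(angles): joint-space move.
- robot.gripper_to(opening): finger opening in m; the grip force is fixed at half the most; returns when the fingers have stopped.
- robot.pause(seconds).
- robot.ik(position, orientation): joint angles nearest the present ones, or None.
- robot.get_state(): the state.
- robot.grab_frame(name): name is "scene" or "top"; returns the picture (480x640x3 uint8, red, green, blue); there is no depth.
- robot.camera_info(name): a dict with "fx", "fy", "cx", "cy" (pixels), "rvec" (rotation vector, rad) and "tvec" (3), from world to camera coordinates, as OpenCV has them. Camera axes: x right, y down, z forward; pixel columns grow to the right and rows downward; lengths in m; the calibration is good to about 2 mm. A picture is of the moment at which its call begins. camera_info takes no time and is no camera call.
A pose or a line that the arm cannot do raises robot.PlanningError and nothing moves.
- robot.sign_off(): hands the job in, once; it reports no verdict.
The state is a dict: "time": time; "qpos": joint angles; "joint_vel": joint speeds; "effort": joint torques, N m; "ee_pos": TCP position; "tool_rot": TCP orientation; "force": force on the tool from outside, world axes, zero at the start; "moment": the same for the moment, N m; "opening": finger opening in m.
Only numpy, scipy, OpenCV 4.12 (cv2) and the standard library are available. Lean on these libraries where they do the work, as an engineer would, in place of code of your own. Each camera call takes 0.05 s, during which the arm holds its last target.

## Working session

There is one attempt and no reset: what is moved stays moved. The work goes in short steps, each a Python script; the robot and the scene stay as the last script left them, time stands still between calls to the robot, and variables do not carry over. Pictures are saved under pics/ and viewed, and the job is handed in when it is done.

```bash
mkdir -p pics; ls; python3 - <<'E'
from rig import robot
import cv2
for n in("scene","top"):
    f=robot.grab_frame(n); cv2.imwrite(f"pics/{n}0.png",f[:,:,::-1])
    print(n,robot.camera_info(n))
s=robot.get_state(); print(s["time"],s["ee_pos"],s["tool_rot"],s["opening"])
E
```

```text
pics
scene {'fx': 595.6727815037987, 'fy': 595.6727815037987, 'cx': 318.49519514617407, 'cy': 242.7822440011443, 'rvec': array([ 1.90703137,  1.25866115, -0.6201067 ]), 'tvec': array([-0.16534881, -0.17960258,  1.88746187])}
top {'fx': 538.067697661596, 'fy': 538.067697661596, 'cx': 326.8353070867341, 'cy': 224.1709501281458, 'rvec': array([ 2.01042605, -2.20695076,  0.23317991]), 'tvec': array([0.00169902, 0.52505484, 1.51349153])}
0.1 [0.26709022 0.56472536 0.22392453] [[-9.04003660e-01  4.27524555e-01 -3.70182932e-04]
 [ 4.27524709e-01  9.04003158e-01 -9.55681575e-04]
 [-7.39308012e-05 -1.02220199e-03 -9.99999475e-01]] 0.0939418556990438
```

View pics/scene0.png

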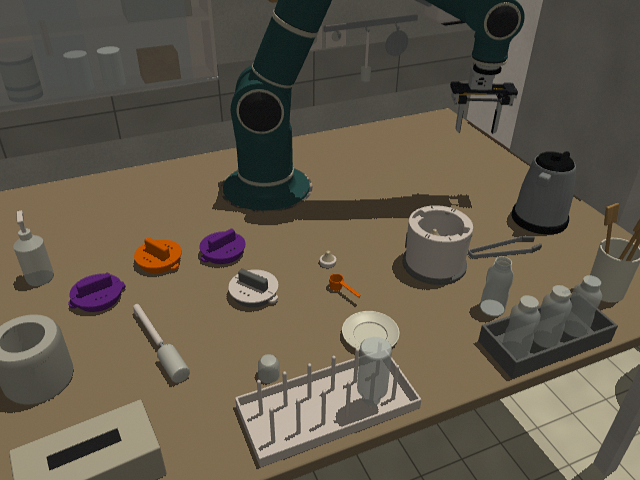

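View pics/top0.png

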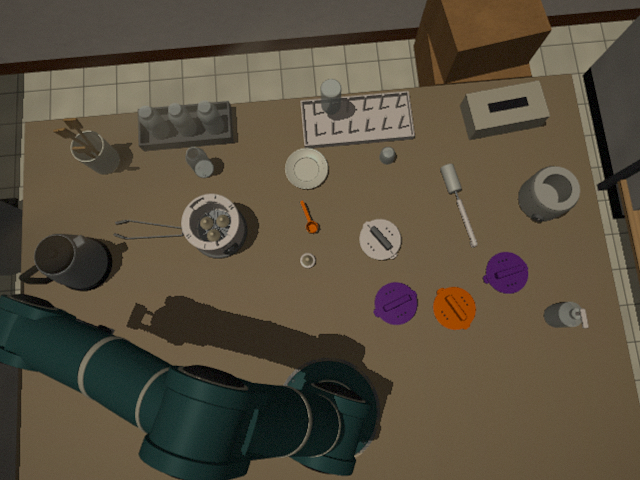

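The only lid that fits is the white disc with the grey bar, at scene (253,287) and top (380,239). The look-alikes, ruled out by colour, are purple at top (396,303) and (507,272), and orange at top (455,308). The saucer at top (306,168) is white but has no bar. The steriliser is at top (212,222). Next I'll check close crops.

```bash
python3 - <<'E'
import cv2,numpy as np
t=cv2.imread("pics/top0.png"); s=cv2.imread("pics/scene0.png")
def c(im,x,y,w,h,k): return cv2.resize(im[y:y+h,x:x+w],None,fx=k,fy=k,interpolation=cv2.INTER_CUBIC)
cv2.imwrite("pics/c_lid.png",c(t,350,210,60,60,10))
cv2.imwrite("pics/c_pot.png",c(t,172,185,80,75,8))
cv2.imwrite("pics/c_pots.png",c(s,395,200,85,85,7))
E
```

```text
(no output)
```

View pics/c_lid.png

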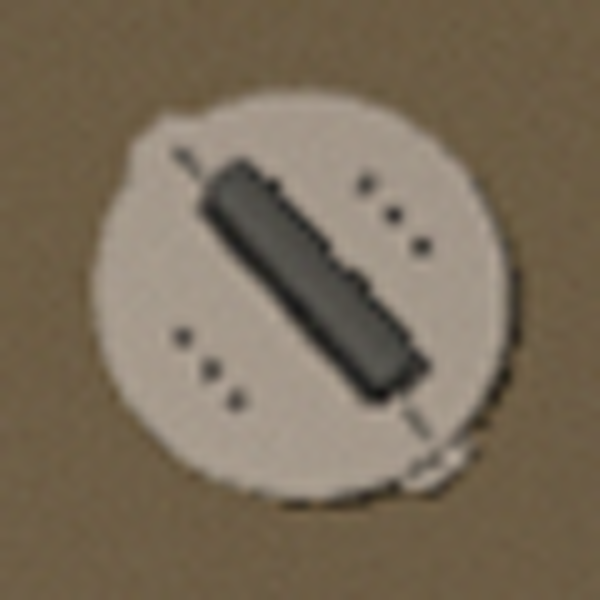

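View pics/c_pot.png

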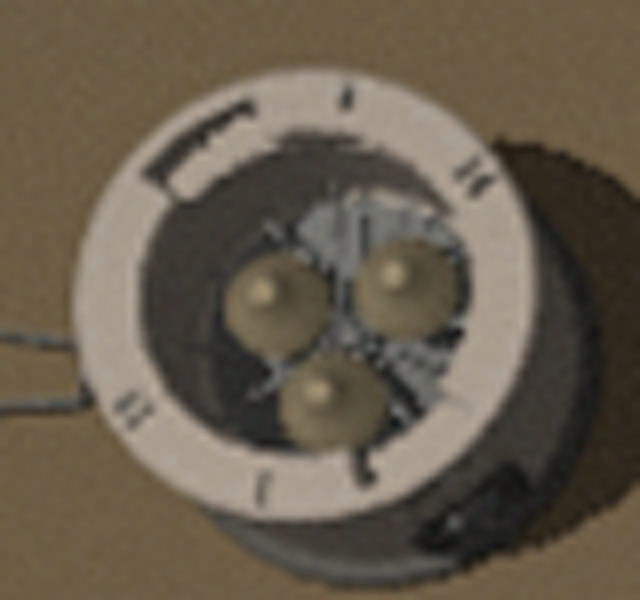

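View pics/c_pots.png

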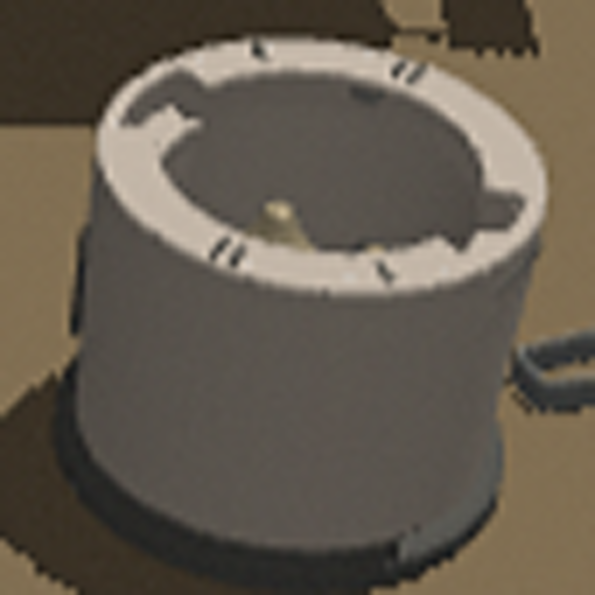

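```bash
cat > h.py <<'E'
import cv2,numpy as np
from rig import robot
from scipy.optimize import least_squares
def cam(n):
    i=robot.camera_info(n); K=np.array([[i["fx"],0,i["cx"]],[0,i["fy"],i["cy"]],[0,0,1]])
    R=cv2.Rodrigues(i["rvec"])[0]; return K,R,np.array(i["tvec"])
def unproj(n,uv,z):
    K,R,t=cam(n); uv=np.atleast_2d(np.array(uv,float)); d=np.c_[uv,np.ones(len(uv))]@np.linalg.inv(K).T@R
    C=-R.T@t; return (C+d*((z-C[2])/d[:,2:3]))[:,:2]
def proj(n,P):
    K,R,t=cam(n); p=(np.atleast_2d(P)@R.T+t)@K.T; return p[:,:2]/p[:,2:]
def uncrop(p,x0,y0,k): p=np.atleast_2d(np.array(p,float)); return (p+.5)/k-.5+[x0,y0]
def circ(P):
    r=least_squares(lambda q:np.hypot(P[:,0]-q[0],P[:,1]-q[1])-q[2],[*P.mean(0),.07],loss="soft_l1",f_scale=.001)
    return r.x,np.sqrt(np.mean(r.fun**2))
def blob(im,box,thr):
    x,y,w,h=box; g=cv2.resize(im[y:y+h,x:x+w],None,fx=8,fy=8,interpolation=cv2.INTER_CUBIC).min(2)
    m=(g>thr).astype(np.uint8); cs=cv2.findContours(m,cv2.RETR_EXTERNAL,cv2.CHAIN_APPROX_NONE)[0]
    c=max(cs,key=cv2.contourArea)[:,0]; return uncrop(c,x,y,8)
E
python3 - <<'E'
from h import *
t=cv2.imread("pics/top0.png"); s=cv2.imread("pics/scene0.png")
for n,im,b in(("top",t,(172,185,80,75)),("scene",s,(395,200,85,85))):
    for thr in(105,120,135):
        c=blob(im,b,thr); h=cv2.convexHull(c.astype(np.float32))[:,0]
        print("pot",n,thr,circ(unproj(n,h,.135)))
# lid disc
for n,im,b in(("top",t,(350,210,60,60)),("scene",s,(220,262,65,50))):
    for thr in(110,125,140):
        c=blob(im,b,thr); print("lid",n,thr,circ(unproj(n,c,.028 if n=="top" else .028)))
A=lambda a,b:(np.degrees(np.arctan2(*(a-b)[::-1])),(a+b)/2)
P=unproj("top",uncrop([[346,97],[264,490],[475,177],[133,410]],172,185,8),.135)
print("single",A(P[0],P[1]),"double",A(P[2],P[3]))
P=unproj("scene",uncrop([[260,50],[385,272],[408,70],[227,252]],395,200,7),.135)
print("scene single",A(P[0],P[1]),"double",A(P[2],P[3]))
P=unproj("top",uncrop([[188,160],[418,420]],350,210,10),.028); print("lid",A(P[0],P[1]))
P=unproj("top",uncrop([[150,135],[450,472]],350,210,10),.015); print("ears",A(P[0],P[1]))
P=unproj("top",uncrop([[228,172],[405,380]],350,210,10),.060); print("bar",A(P[0],P[1]),np.linalg.norm(P[0]-P[1]))
E
```

```text
pot top 105 (array([0.5450025 , 0.27733165, 0.07980349]), np.float64(0.0001663753573423563))
pot top 120 (array([0.54491909, 0.27736301, 0.07906537]), np.float64(0.0001578420866260153))
pot top 135 (array([0.5448684 , 0.27731682, 0.07808298]), np.float64(0.00016957523337726574))
pot scene 105 (array([0.54569346, 0.27626972, 0.08062751]), np.float64(0.0005716092488322742))
pot scene 120 (array([0.54546655, 0.27628316, 0.07993894]), np.float64(0.0004129022174184696))
pot scene 135 (array([0.54532891, 0.27627547, 0.07927023]), np.float64(0.0003864197192296488))
lid top 110 (array([ 0.47059843, -0.19855287,  0.06065383]), np.float64(0.0020592097719497396))
lid top 125 (array([ 0.47063396, -0.19849831,  0.0596066 ]), np.float64(0.0011893652326277527))
lid top 140 (array([ 0.48949923, -0.22083926,  0.07692605]), np.float64(0.00666719886205157))
lid scene 110 (array([ 0.47152639, -0.19907512,  0.06020823]), np.float64(0.016647668233682845))
lid scene 125 (array([ 0.47178924, -0.19889019,  0.05937757]), np.float64(0.016059050212038257))
lid scene 140 (array([ 0.47145822, -0.1989319 ,  0.05891847]), np.float64(0.015940919613822012))
single (np.float64(-14.262868200180426), array([0.5451965 , 0.27675511])) double (np.float64(-59.56400952633923), array([0.54475557, 0.27692333]))
scene single (np.float64(165.52500063990013), array([0.54309494, 0.27739585])) double (np.float64(120.60005455768051), array([0.54381897, 0.27699427]))
lid (np.float64(34.973091372212764), array([ 0.47142991, -0.19931112]))
ears (np.float64(35.175506651874514), array([ 0.46994398, -0.19932171]))
bar (np.float64(33.818933285995676), array([ 0.46932122, -0.20010462])) 0.07906853880820315
```

```bash
cat >> h.py <<'E'
def R(deg):
    a=np.radians(deg); c,s=np.cos(a),np.sin(a); return np.array([[c,s,0],[s,-c,0],[0,0,-1.]])
LID=np.array([.4710,-.1990]); POT=np.array([.5450,.2770]); LA=34.8; EA=30.5; VA=-14.4
E
python3 - <<'E'
from h import *
for o in(0,180):
    for p,a,z in((LID,LA,.2),(LID,LA,.05),(POT,EA,.28),(POT,EA,.16),(POT,VA,.16)):
        q=robot.ik([*p,z],R(a+o)); print(o,None if q is None else np.round(q,2))
E
```

```text
0 [-0.46  0.37  0.99  1.94 -0.36  1.02 -0.27]
0 [-0.4   0.7   0.96  2.05 -0.8   0.83  0.08]
0 [-0.91  0.38  0.52  1.6  -0.2   1.22 -1.39]
0 [-0.9   0.5   0.5   1.72 -0.28  0.99 -1.33]
0 [-1.    0.53  0.65  1.73 -0.37  1.01 -2.04]
180 [-0.34  0.32  0.81  1.94 -0.27  1.    2.78]
180 [-0.02  0.5   0.44  2.04 -0.34  0.67  2.82]
180 [-0.52  0.35  0.    1.58 -0.    1.21  1.58]
180 [-0.49  0.46 -0.03  1.71  0.02  0.97  1.57]
180 [-0.59  0.46  0.09  1.71 -0.05  0.97  0.84]
```

```bash
python3 - <<'E'
from h import *
robot.move_ptp([*LID,.16],R(LA))
hit=robot.move_linear([*LID,.052],velocity=.1,threshold=8)
s=robot.get_state(); print(hit,s["time"],s["ee_pos"],s["force"],np.round(s["qpos"],2))
cv2.imwrite("pics/s1.png",cv2.resize(robot.grab_frame("scene")[200:330,170:340,::-1],None,fx=4,fy=4))
E
```

```text
False 4.125 [ 0.47130342 -0.19911159  0.05247484] [ 0.14349981 -0.30702315  0.06948628] [-0.31  0.62  0.83  2.04 -0.67  0.77 -0.03]
```

View pics/s1.png

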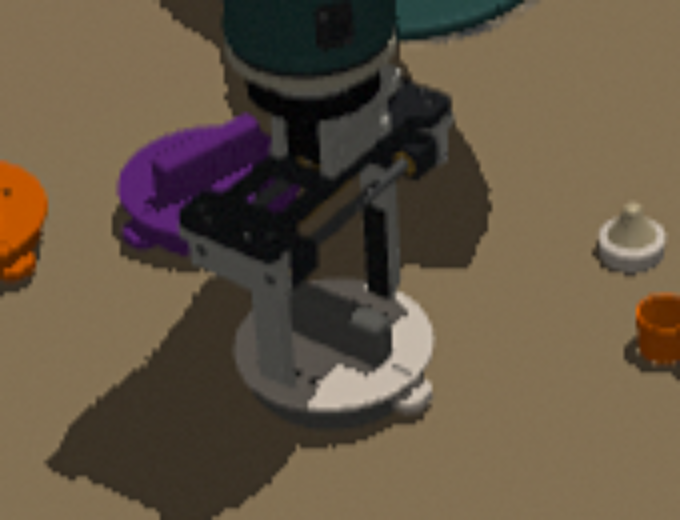

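The fingers straddle the bar at crop (330,320), with the lid white and clear of everything. Next I'll grip, lift and carry it over.

```bash
python3 - <<'E'
from h import *
robot.gripper_to(0.0)
s=robot.get_state(); print("grip",s["opening"],s["time"],s["force"])
robot.move_linear([*s["ee_pos"][:2],.27],velocity=.18)
s=robot.get_state(); print("lift",s["opening"],s["force"],s["moment"],s["time"])
robot.move_linear([*POT,.25],velocity=.22,frame=R(EA))
robot.pause(.3)
s=robot.get_state(); print(s["time"],s["ee_pos"],s["opening"],s["force"],np.round(s["qpos"],2),np.round(s["tool_rot"],3))
for n in("scene","top"): cv2.imwrite(f"pics/{n}2.png",robot.grab_frame(n)[:,:,::-1])
t=cv2.imread("pics/top2.png");s=cv2.imread("pics/scene2.png")
cv2.imwrite("pics/t2c.png",cv2.resize(t[150:280,150:290],None,fx=5,fy=5,interpolation=2)[:600,:700])
cv2.imwrite("pics/s2c.png",cv2.resize(s[120:300,370:510],None,fx=3.3,fy=3.3,interpolation=2))
E
```

```text
grip 0.01768304240342431 5.325 [-1.89588664  2.5751154   2.55205157]
lift 0.017248447923618602 [ 0.87396051  0.0786815  -2.39142976] [-0.02305371  0.15637336 -0.06042892] 6.6833
9.325 [0.54501541 0.27687405 0.2500697 ] 0.018276424786336686 [-0.04254884 -0.09175107 -1.96852169] [-1.22  0.54  1.    1.64 -0.48  1.22 -1.16] [[ 0.862  0.507  0.   ]
 [ 0.507 -0.862  0.   ]
 [ 0.    -0.    -1.   ]]
```

View pics/t2c.png

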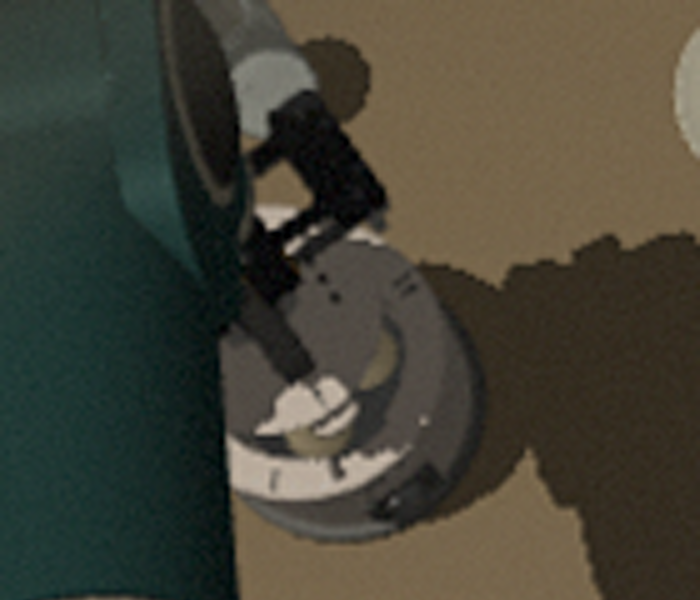

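View pics/s2c.png

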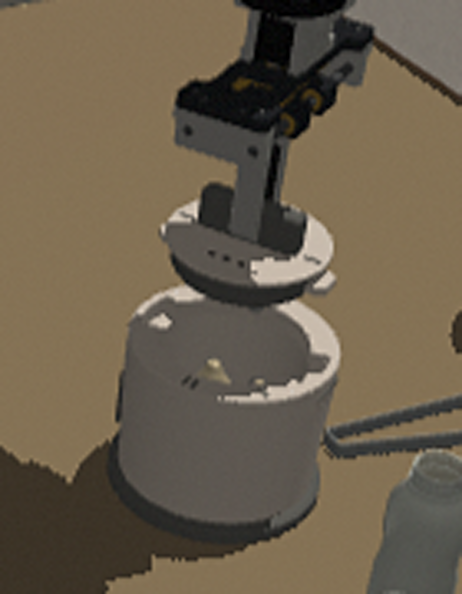

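```bash
python3 - <<'E'
from h import *
s=cv2.imread("pics/scene2.png"); K=7;x0,y0=405,165
im=cv2.resize(s[y0:y0+85,x0:x0+95],None,fx=K,fy=K,interpolation=2)
a=np.linspace(0,2*np.pi,200)
def dr(P,col): 
    p=(proj("scene",P)-[x0,y0]+.5)*K-.5; cv2.polylines(im,[p.round().astype(int)],False,col,1)
zu=.1975
dr(np.c_[POT[0]+.061*np.cos(a),POT[1]+.061*np.sin(a),0*a+zu+.028],(0,0,255))
u=R(EA)[:2,0];v=R(EA)[:2,1]
for sg in(1,-1):
    for z in(.060,): dr(np.array([[*(POT+sg*.04*u+w*v),zu+z] for w in(-.009,.009)]),(0,255,0))
    dr(np.array([[*(POT+sg*.068*u+w*v),zu+.015] for w in(-.013,.013)]),(255,0,0))
dr(np.c_[POT[0]+.080*np.cos(a),POT[1]+.080*np.sin(a),0*a+.135],(0,255,255))
cv2.imwrite("pics/ov.png",im)
E
```

```text
(no output)
```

View pics/ov.png

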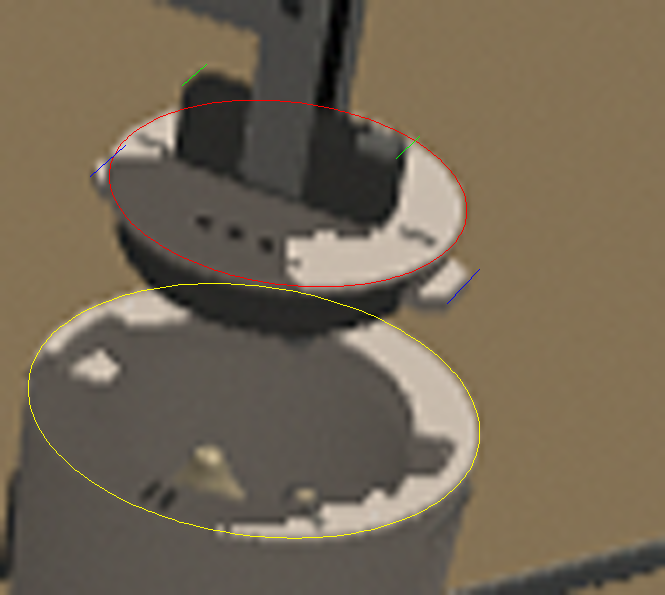

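The lid projection agrees with the picture within about 1 mm: disc rim and bar lie on the red and green, and the ears, at crop (100,170) and (445,280), line up with the notches. Next is the guarded descent. If the ears pass the notches, contact should come at TCP z ≈ 0.1635.

```bash
python3 - <<'E'
from h import *
robot.move_linear([*POT,.192],velocity=.08,threshold=8)
h=robot.move_linear([*POT,.158],velocity=.03,threshold=8)
s=robot.get_state(); print(h,s["time"],s["ee_pos"],s["opening"],s["force"],s["moment"])
E
```

```text
True 11.2 [0.54498492 0.27698431 0.16275091] 0.017787456265944808 [-2.00754509  0.3112146   6.79621921] [-0.04690018  0.47291547 -0.01996665]
```

```bash
python3 - <<'E'
from h import *
s=robot.get_state(); z=s["ee_pos"][2]+.001
robot.move_linear([*POT,z],velocity=.02)
for a in (EA,EA-3,EA-6):
    robot.move_linear([*POT,z],velocity=.03,frame=R(a)) if a!=EA else None
    s=robot.get_state(); X=s["tool_rot"][:,0]; print(s["time"],np.degrees(np.arctan2(X[1],X[0])),s["ee_pos"],np.round(s["force"],2),np.round(s["moment"],2),np.abs(s["joint_vel"]).max())
E
```

```text
11.45 30.509704380336064 [0.54497823 0.2769947  0.16359357] [-0.43 -0.33 -2.06] [-0.06  0.15  0.  ] 0.0041417391850213005
11.7 27.566536759921945 [0.54490352 0.27697748 0.16354308] [-0.16 -0.31 -1.84] [-0.06  0.09 -0.01] 0.015977776344262392
11.95 24.625626902944937 [0.54496495 0.27701346 0.16362851] [ 0.5   0.71 -2.26] [-0.01  0.13 -0.02] 0.01189293268502371
```

```bash
python3 - <<'E'
from h import *
z=.1636
for a in np.linspace(EA-6,VA,14)[1:]:
    robot.move_linear([*POT,z],velocity=.03,frame=R(a))
    s=robot.get_state(); X=s["tool_rot"][:,0]; print(round(np.degrees(np.arctan2(X[1],X[0])),2),np.round(s["force"],1),np.round(s["moment"],2))
    if np.abs(s["moment"]).max()>3: break
robot.pause(.3)
s=robot.get_state(); X=s["tool_rot"][:,0]; print(s["time"],np.degrees(np.arctan2(X[1],X[0])),s["ee_pos"],s["opening"])
t=robot.grab_frame("top")[:,:,::-1];s=robot.grab_frame("scene")[:,:,::-1]
cv2.imwrite("pics/top3.png",t);cv2.imwrite("pics/scene3.png",s)
cv2.imwrite("pics/t3c.png",cv2.resize(t[175:270,160:270],None,fx=6,fy=6,interpolation=2))
cv2.imwrite("pics/s3c.png",cv2.resize(s[165:265,390:490],None,fx=6,fy=6,interpolation=2))
E
```

```text
21.66 [-0.5 -0.3 -1.8] [-0.02  0.09 -0.04]
18.67 [-0.2 -0.9 -2.7] [-0.08  0.15 -0.06]
15.68 [ 0.   0.2 -2.4] [-0.03  0.18 -0.02]
12.69 [-0.2 -0.3 -1.8] [ 0.    0.13 -0.06]
9.7 [ 0.2  0.8 -2.4] [-0.03  0.16 -0.01]
6.71 [-0.1  0.3 -2.2] [-0.01  0.15  0.05]
3.72 [-0.5 -0.3 -1.9] [ 0.07  0.1  -0.04]
0.72 [-0.7 -0.2 -1.9] [-0.    0.13 -0.03]
-2.27 [-0.5  0.5 -2.7] [0.01 0.18 0.02]
-5.26 [-0.6  1.  -3.2] [-0.06  0.18  0.  ]
-8.25 [-0.3  0.5 -2.1] [0.   0.17 0.03]
-11.24 [-0.2 -0.2 -2.7] [ 0.03  0.14 -0.05]
-14.24 [-0.1  0.  -2.8] [0.   0.13 0.06]
15.5 -14.348588093689466 [0.54498901 0.27701584 0.16361471] 0.017618311177905785
```

View pics/t3c.png

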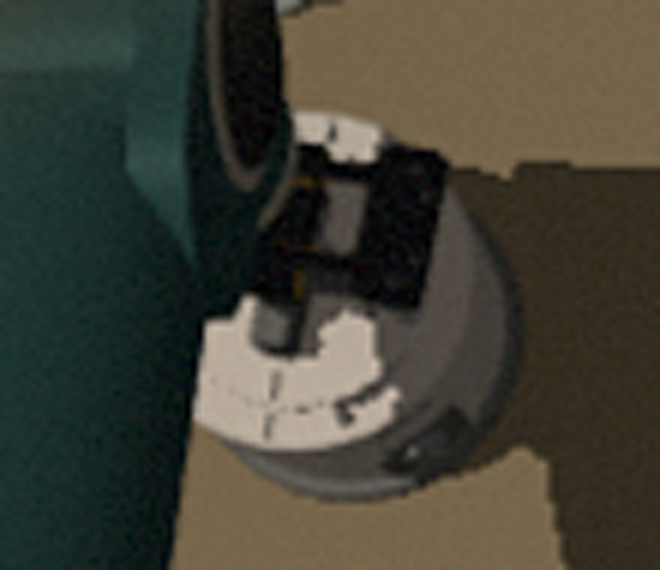

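View pics/s3c.png

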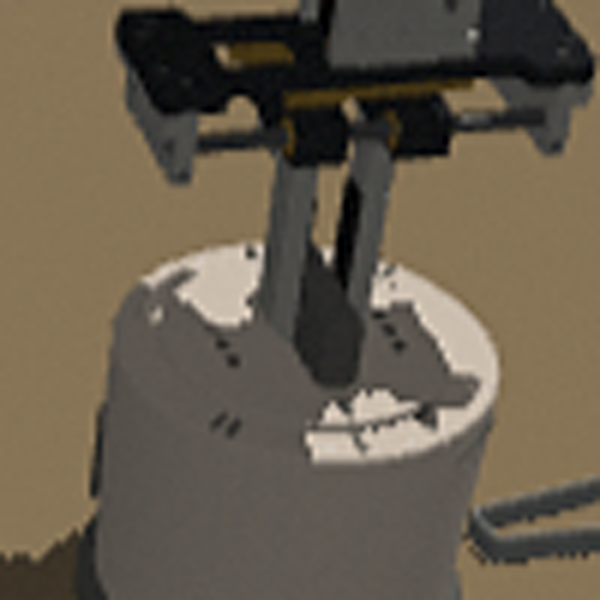

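View pics/scene3.png

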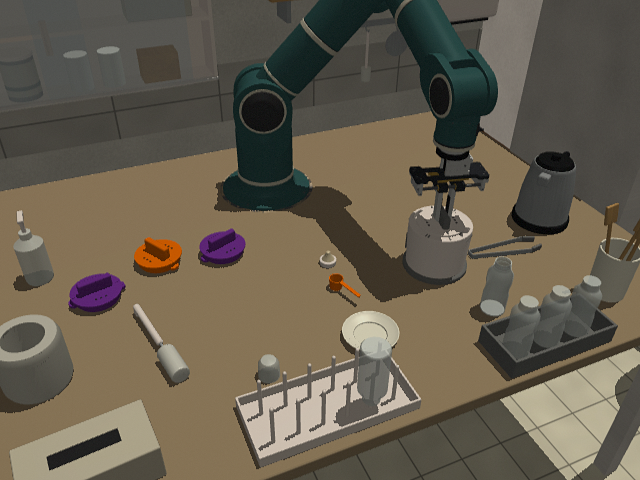

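In the top view, the lid's mark at crop (277,382) lines up with the vent rib at (268,425). In the scene view it does the same at (345,410) and (360,440). The lid is seated flush, and the bystanders look unmoved. Signing off now.

```bash
python3 - <<'E'
from rig import robot
robot.sign_off(); s=robot.get_state(); print(s["time"],s["opening"],s["ee_pos"])
E
```

```text
the job is handed in; nothing more can be done
the job is handed in; nothing more can be done
```

The white lid is on the steriliser, turned 45° clockwise from the notches to the half-turn vent mark and still held in the gripper. I handed the job in at about 15.5 s; the sign-off reports no verdict.

- **Seating:** the lid met the channel floor at TCP z = 0.163 m, close to the 0.1635 m expected, so the ears passed the notches. I raised it about 1 mm before turning.
- **Turn:** the tool ended at -14.35°, against a vent mark I measured at -14.4° (top view) and -14.5° (scene view). Turning moments stayed under 0.2 N m and forces around 3 N, so it never reached the catch.
- **Final pictures:** the lid's mark lines up with the single vent rib in both views, and the lid sits flush in the collar. The other items look unmoved in the scene view; the arm hides part of the top view. No check failed. The two cameras differed by about 1 mm on the positions.

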